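# Put the measured roller away and chock the layer

### The arm

A 6-joint arm with a two-finger parallel gripper is mounted at the origin on the work surface. World frame = base frame: x ahead of the robot, y to its left, z up, the work surface at z = 0. Lengths are in m, angles in rad, forces in N, time in s.
With the tool pointing down it reaches from about 0.225 to 0.875 m from the base axis. Payload 3.4 kg.
Tool frame: the origin (TCP) lies between the finger pads; the fingertips stand 14 mm ahead of it and the grasp point (between the pads) lies 5 mm behind it (r.tip_reach is the distance from the TCP to the fingertips, in m); z points along the fingers, y is the line along which they close (so a half turn about z gives the same grasp; the last joint's range is limited). The gripper opens to 85 mm and grips with 20 to 120 N. Pads are 22 mm wide; open, the fingers measure 114 mm over their backs; the gripper's body (76 mm by 85 mm) begins 54 mm behind the grasp point. The pads swing forward as they close: fully open they stand 13 mm farther back than shut.
Start: joints at [-1.257, 0.276, 1.505, -0, 1.361, -0.121], TCP at [0.242, -0.522, 0.245] pointing down, gripper open.
Joint ranges: [-2.89, 2.89], [-0.75, 2.08], [0.22, 2.7], [-1.18, 4.32], [0.11, 2.71], [-2.7, 2.7]. Speed limits (rad/s): [2.57, 2.57, 3.14, 3.14, 3.14, 3.14].

### API

Orientations are given as [roll, pitch, yaw] about the fixed x, y, z axes, in that order (R = Rz(yaw) Ry(pitch) Rx(roll)).
In Python, from station import r gives the robot as it stands. The module is installed in compiled form; this text tells all that it offers.
- The arm moves only by the shell command python3 -m inch 'ROWS' [FORCE]. ROWS is JSON, a list of rows, each a list of 3 entries, a list of its own where there are three numbers: the opening, from 0 (shut) to 1 (fully open), then the shift along the tool's x, y, z each as a share of 0.2 m, from -1 to 1, then the turn, a rotation vector about the tool's x, y, z each as a share of 180 degrees, from -1 to 1. In form: [[jaw, [dx, dy, dz], [ax, ay, az]], ...]. A call has 1 to 20 rows; each row is the pose to reach, as a shift and turn from the pose commanded when the call began, along the tool's axes at that moment, turning the shorter way round; what a row does not reach only later rows make up. A row lasts 1/12 s, in which the tool goes at most 41.7 mm and 7.16 degrees, less where a joint would pass 70% of its speed; a pose out of reach is approached as far as the arm can. A call with a number of a shift or a turn outside -1 to 1 is refused whole. A call with a gripper value outside its range is refused whole. The fingers move at their own pace and stop on an object; FORCE is the grip in N (left out, the last holds). Time passes only in rows, so rows that repeat a pose let the fingers close. It gives the time, the measured TCP pose, the force, the opening and the grip force at its end, in the units of the state.
- r.state(): the state, without advancing time (a new reading comes with each control period).
- r.read_camera(name): name is "scene" or "top"; returns (picture, depth): 480x640x3 uint8, blue, green, red; 480x640 float32, m along the optical axis (not along the pixel's ray), 0 where there is no reading.
- r.camera_params(name): a dict with "intrinsics" (3x3 intrinsics, pixels), "pose" (4x4, takes a point from camera to world coordinates). Camera axes: x right, y up, looking along -z (the intrinsics and any distortion apply to the point x, -y, -z); pixel columns grow to the right and rows downward; lengths in m; the calibration is good to about 2 mm. A picture is of the moment at which its call begins. camera_params takes no time and is no camera call.
- r.sign_off(): hands the job in; it is judged then, once.
Trained networks look in the newest picture that a camera, given by its name, has taken for a name from the list of things; names that differ only in an ending like _2 or _b are one class to them, and where a whole thing is asked for, a point or a joint stands for the part that bears it (a point fixed in the world has none). Each returns a list of dicts, best first, with "conf" (0 to 1); they miss things now and then, are a little off and sometimes report something else, mostly with a low value. They report only what shows in the picture. A call takes as long as a camera call. They do not tell look-alikes from the thing itself.
- r.trace(camera, thing): "mask" (480x640 bool, what is visible of it).
- r.spot_point(camera, thing): "location" ([x, y, z] in m, in the coordinates of the camera as it stood for that picture, good to about 4 mm: a listed point, or the origin of a listed thing).
The state is a dict: "t": time; "joint_positions": joint angles; "joint_velocities": joint speeds; "joint_torque": joint torques, N m; "tcp_pos": TCP position; "tcp_rot": TCP orientation; "contact_force": force on the tool from outside, world axes, zero at the start; "ft_torque": the same for the moment, N m; "gripper_width": opening from 0.0 (shut) to 1.0 (fully open); "finger_force": force on a finger pad.
Only numpy, scipy, OpenCV 4.12 (cv2) and the standard library are available. Lean on these libraries where they do the work, as an engineer would, in place of code of your own. Each camera call takes 0.05 s, during which the arm holds its last target. There are 200 camera calls.

### The job

The roller on the V-blocks of the granite plate has been measured: put it away in the storage rack, laid by its two end journals in the empty pair of V-cradles beside the roller already there. Then chock the layer so that neither roller can roll: lay one of the two loose notched bars squarely across both rollers at each end, directly above the rack's own white cradle bars, with its notches seated down over the journals. Set everything down rather than dropping it, and leave the caliper, pen tray, bottle and dial indicator where they are.

Things in the scene. Friction and masses are not known exactly. Their poses are not given: they have to be found in the camera images.
- roller_center (a point): Centre of the roller to put away: aluminium body 44 mm in diameter, 110 mm long, with a steel journal 24 mm in diameter, 37 mm long at each end (184 mm overall); 0.35 to 0.6 kg. x runs along it (any roll angle; ends alike). At the start it lies level in the two V-blocks of the stand, axis 66 mm above the bench, 18 mm of air under its body.
- mate_center (a point): Centre of the like roller that already lies in the rack, in the other pair of V-cradles; x axis along the roller.
- rack: Storage rack, fixed: grey metal plate 204 x 196 x 8 mm with two white cradle bars along y (170 long, 24 thick, tops 50 mm above the bench) at x = -72 and +72 mm. Origin under the plate's centre; x along the rollers, z up. Each bar has 90-degree V notches, 30 wide, 15 deep, at y = +48 (occupied) and -48 mm (empty).
- rack_seat (a point): Where the roller's centre must come to lie, in the empty pair of V-cradles, 52 mm above the bench (the body's top is then at 74 mm). The body has 5 mm of end play each way between the cradle bars. Axes as the rack's.
- rack_mate_seat (a point): The same point of the occupied pair of V-cradles, 96 mm away. Axes as the rack's.
- rack_near_top (a point): Where the centre of one chock bar must come to lie, above the cradle bar at the rack's -x end (77 mm above the bench, reached when the bar's notches rest on both journals). Axes as the rack's.
- rack_far_top (a point): The same for the other chock bar, above the cradle bar at the rack's +x end.
- chock0_center (a point): Centre of a loose chock bar of white plastic, 170 mm long (y), 24 thick (x), 46 high (z), 0.24 kg. Lower and upper edges each have two 90-degree V notches, 30 wide, 15 deep, 48 mm either side of the middle; the middle 66 mm is plain. At the start it stands upright on the bench, centre 23 mm up. Either way up or round is right.
- chock1_center (a point): Centre of the other chock bar, the same in every way.
- stand: Measuring stand the roller starts on, fixed to the bench: granite plate 220 x 100 x 26 mm with two steel V-blocks (50 mm wide, 26 mm thick) at x = -72 and +72 mm, tops 64 mm above the bench. Origin at the centre of the plate's underside; x along the roller.
- caliper: Bystander: digital caliper, 240 mm long, lying flat on the bench (12 mm high). Leave it alone.
- pen_tray: Bystander: open grey tray 170 x 120 x 30 mm with marker pens. Leave it alone.
- bottle: Bystander: plastic bottle 64 mm in diameter, about 150 mm high. Leave it alone.
- dial_stand: Bystander: dial indicator on a stand with a block base 55 x 50 mm, about 185 mm high. Leave it alone.
Things that resemble listed ones, but are neither listed nor needed, are in the scene too. Leave any blue look-alike of the part that bears chock0_center alone.

How it is judged:
By the outcome, as a careful person would: the job done as asked, in the order asked, and still so for the second after the job is handed in, with the robot touching nothing.
It also fails if it takes over 67 s, if anything falls off the work surface, if the arm or the gripper's body presses on something with over 40 N, if the wrist force passes 120 N, or if a joint passes its speed limit or range.

## Working session

There is one attempt and no reset: what is moved stays moved. The work goes in short steps, Python scripts to look and compute and a shell command to move; the robot and the scene stay as the last step left them, time stands still between calls to the robot, and variables do not carry over. Pictures are saved under pics/ and viewed, at most 10 in all, crops included, and the job is handed in when it is done.

```bash
mkdir -p pics; cat > h.py <<'E'
import numpy as np,cv2
from station import r
from scipy.spatial.transform import Rotation as R
def cam(n):
    im,d=r.read_camera(n);p=r.camera_params(n);return im,d,np.array(p["intrinsics"]),np.array(p["pose"])
def cloud(d,K,T):
    v,u=np.mgrid[:480,:640];P=np.stack([(u-K[0,2])/K[0,0]*d,-(v-K[1,2])/K[1,1]*d,-d],-1)
    W=P@T[:3,:3].T+T[:3,3];W[d==0]=np.nan;return W
def w(T,p): return T[:3,:3]@np.array(p)+T[:3,3]
E
python3 - <<'E'
from h import *
for n in("top","scene"):
    im,d,K,T=cam(n);cv2.imwrite(f"pics/{n}0.png",im);np.savez(f"{n}0.npz",im=im,d=d,K=K,T=T)
    for t in "roller_center mate_center rack rack_seat rack_near_top rack_far_top chock0_center stand".split():
        print(n,t,[(np.round(w(T,o["location"]),3).tolist(),round(o["conf"],2)) for o in r.spot_point(n,t)])
s=r.state();print(s["tcp_pos"],s["tcp_rot"],s["t"])
E
```

```text
top roller_center []
top mate_center [([0.523, 0.356, 0.054], 0.96), ([0.527, 0.349, 0.049], 0.17)]
top rack []
top rack_seat [([0.537, 0.261, 0.051], 0.85)]
top rack_near_top [([0.461, 0.293, 0.075], 0.64)]
top rack_far_top [([0.604, 0.315, 0.078], 0.61)]
top chock0_center [([0.267, 0.207, 0.022], 0.81), ([0.611, -0.0, 0.022], 0.72), ([0.33, -0.119, 0.024], 0.51)]
top stand [([0.533, -0.281, -0.001], 0.68)]
scene roller_center [([0.534, -0.279, 0.066], 0.75), ([0.604, 0.32, 0.079], 0.4)]
scene mate_center [([0.524, 0.355, 0.051], 0.81)]
scene rack [([0.535, 0.31, -0.003], 0.95), ([0.526, 0.35, 0.054], 0.39)]
scene rack_seat [([0.544, 0.259, 0.051], 0.57)]
scene rack_near_top [([0.463, 0.297, 0.075], 0.76)]
scene rack_far_top [([0.607, 0.319, 0.077], 0.74), ([0.606, 0.004, 0.02], 0.65)]
scene chock0_center [([0.336, -0.119, 0.024], 0.91), ([0.607, 0.0, 0.022], 0.83), ([0.272, 0.208, 0.024], 0.69)]
scene stand [([0.535, -0.284, -0.004], 0.85), ([0.748, -0.199, -0.001], 0.23)]
[ 0.24220478 -0.52155368  0.24536157] [3.14141215e+00 2.05322019e-05 4.34787328e-01] 0.9
```

View pics/top0.png

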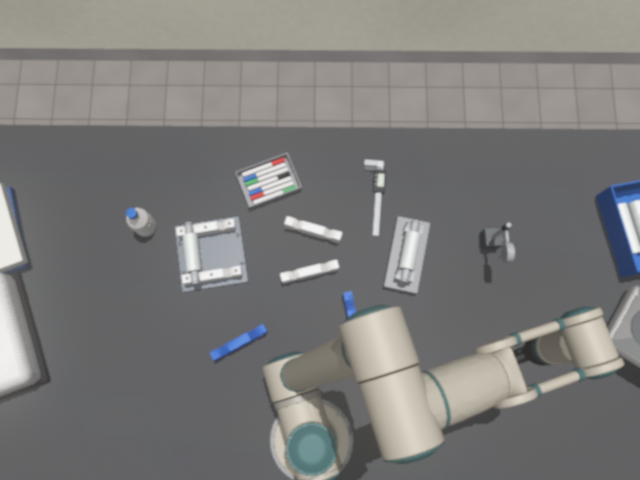

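View pics/scene0.png

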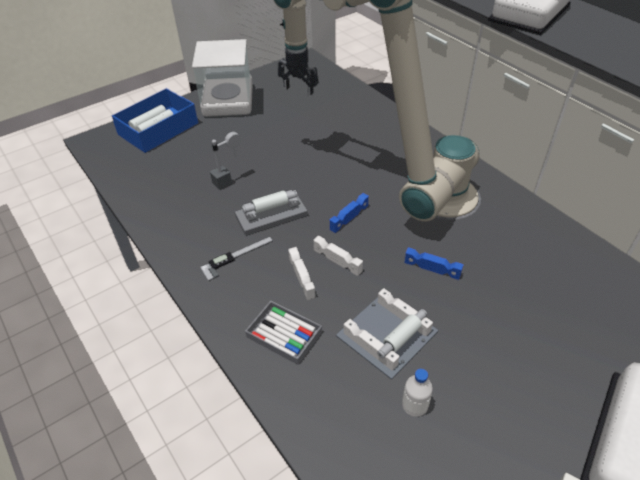

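Top view: the roller to move is on the granite stand at (408,250). Similar-looking rollers are the mate in the rack at (192,251) and those in the blue bin at (625,230). The white chocks are at (313,229) and (309,271); the blue look-alikes are at (238,342) and (350,300). By the description I choose the stand roller and the two white bars. Next: a precise measurement and a close crop.

```bash
cat > m.py <<'E'
from h import *
D={n:np.load(f"{n}0.npz") for n in("top","scene")}
def rect(name,c,rad,z0,z1,white=None):
    for n in D:
        W=cloud(D[n]["d"],D[n]["K"],D[n]["T"]);im=D[n]["im"].astype(int)
        m=(np.hypot(W[...,0]-c[0],W[...,1]-c[1])<rad)&(W[...,2]>z0)&(W[...,2]<z1)
        if white: m&=(im.min(-1)>white)&(im.max(-1)-im.min(-1)<40)
        P=W[m]
        if len(P)<10: print(name,n,len(P));continue
        (cx,cy),(a,b),an=cv2.minAreaRect((P[:,:2]*1000).astype(np.float32))
        q=np.cov(P[:,:2].T);ev,V=np.linalg.eigh(q);an2=np.degrees(np.arctan2(V[1,1],V[0,1]))%180
        print(name,n,len(P),"rect c",round(cx,1),round(cy,1),"sz",round(a),round(b),"an",round(an,1),"pca",round(an2,1),"mean",np.round(P.mean(0)*1000,1),"zmax95",round(np.percentile(P[:,2],95)*1000,1))
if __name__=="__main__":
    rect("chockA",(.61,0),.1,.036,.056,120)
    rect("chockB",(.49,.0),.1,.036,.056,120) if 0 else rect("chockB",(.5,.01),.09,.036,.056,120)
    rect("roller",(.534,-.281),.062,.070,.1)
    rect("rollerAll",(.534,-.281),.1,.066,.1)
    rect("mate",(.524,.355),.058,.056,.09)
    rect("barN",(.462,.295),.09,.044,.056,120)
    rect("barF",(.606,.317),.09,.044,.056,120)
    rect("plate",(.535,.31),.14,.005,.012)
    im=D["top"]["im"][200:320,160:450];cv2.imwrite("pics/crop0.png",cv2.resize(im,None,fx=2.7,fy=2.7,interpolation=3))
E
python3 m.py
```

```text
chockA top 426 rect c 604.3 -1.5 sz 169 27 an 73.9 pca 73.8 mean [604.1  -1.5  44.5] zmax95 50.8
chockA scene 365 rect c 606.8 2.3 sz 171 26 an 73.5 pca 73.7 mean [607.9   4.5  45.3] zmax95 51.2
chockB top 430 rect c 476.8 7.0 sz 27 169 an 14.7 pca 104.2 mean [476.4   6.8  44.6] zmax95 51.4
chockB scene 369 rect c 478.9 8.8 sz 32 169 an 14.7 pca 103.9 mean [480.7   9.6  44.7] zmax95 51.4
roller top 576 rect c 533.7 -280.8 sz 44 123 an 78.2 pca 168.1 mean [ 531.2 -279.7   83.1] zmax95 91.8
roller scene 386 rect c 535.7 -275.7 sz 46 121 an 78.2 pca 166.5 mean [ 538.7 -270.9   82.8] zmax95 91.6
rollerAll top 814 rect c 532.1 -280.7 sz 49 187 an 78.1 pca 168.0 mean [ 529.4 -279.5   80.2] zmax95 91.3
rollerAll scene 564 rect c 535.2 -273.2 sz 54 185 an 77.6 pca 167.6 mean [ 538.4 -270.8   79.7] zmax95 91.2
mate top 541 rect c 524.8 351.3 sz 115 44 an 9.5 pca 9.4 mean [523.  349.7  69.2] zmax95 77.4
mate scene 610 rect c 524.2 355.1 sz 115 45 an 10.1 pca 9.0 mean [528.2 358.9  69.6] zmax95 77.1
barN top 370 rect c 462.4 295.7 sz 155 109 an 66.9 pca 98.1 mean [463.6 294.8  49.7] zmax95 54.7
barN scene 381 rect c 461.9 295.1 sz 171 68 an 85.4 pca 99.3 mean [464.7 294.5  50.1] zmax95 54.8
barF top 333 rect c 572.1 312.4 sz 93 170 an 7.8 pca 101.2 mean [601.1 315.4  49.5] zmax95 54.7
barF scene 441 rect c 590.9 316.4 sz 62 171 an 12.3 pca 100.3 mean [605.3 321.2  50.1] zmax95 54.9
plate top 1678 rect c 530.5 308.8 sz 268 274 an 7.6 pca 124.4 mean [527.1 292.7   8.2] zmax95 11.5
plate scene 2026 rect c 533.0 311.1 sz 271 275 an 85.3 pca 98.7 mean [545.4 313.7   8.4] zmax95 11.5
```

View pics/crop0.png

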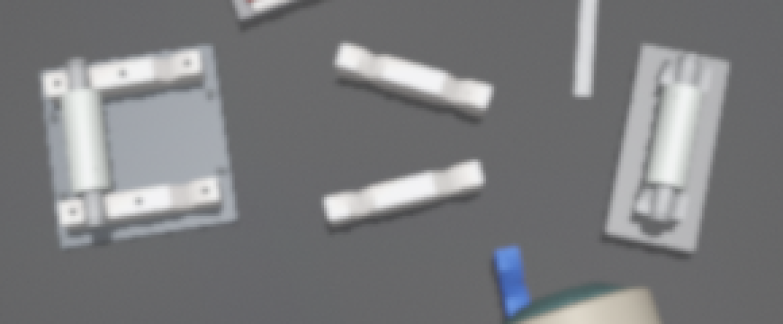

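The crop confirms the choice: the stand roller at the right, two white bars in the middle, and the rack's empty V pair on the right half of its bars. Next I fit the rack pose.

```bash
cat >> h.py <<'E'
def rel(goal,yaw):
    s=r.state();p=np.array(s["tcp_pos"]);Rt=R.from_euler("xyz",s["tcp_rot"])
    d=Rt.inv().apply(np.array(goal)-p)/.2
    best=None
    for k in(0,np.pi):
        q=(Rt.inv()*R.from_euler("xyz",[np.pi,0,yaw+k])).as_rotvec()/np.pi
        print("shift",np.round(d,3),"turn",np.round(q,3), "t",round(s["t"],2),"j6",round(s["joint_positions"][5],2))
E
python3 - <<'E'
from m import *
from scipy.optimize import minimize
for n in D:
    W=cloud(D[n]["d"],D[n]["K"],D[n]["T"]);im=D[n]["im"].astype(int)
    m=(np.hypot(W[...,0]-.535,W[...,1]-.31)<.125)&(abs(W[...,2]-.05)<.006)&(im.min(-1)>120)
    P=W[m][:,:2]*1000
    def f(q):
        c,s=np.cos(q[2]),np.sin(q[2]);X=(P-q[:2])@np.array([[c,-s],[s,c]])
        e=np.maximum(abs(abs(X[:,0])-72)-8,0)**2+np.maximum(abs(X[:,1])-80,0)**2
        return np.minimum(e,100).mean()
    o=min((minimize(f,[535+a,310+b,.15],method="Nelder-Mead") for a in(-3,3) for b in(-3,3)),key=lambda o:o.fun)
    x,y,t=o.x;c,s=np.cos(t),np.sin(t)
    print(n,len(P),o.x[:2].round(1),np.degrees(t).round(1),round(o.fun,2),"seat",(x+48*s).round(1),(y-48*c).round(1),"mate",(x-48*s).round(1),(y+48*c).round(1))
rel([.5345,-.2795,.12],np.radians(168-90)) # tool y along closing = perpendicular to roller axis -> tool x along axis
rel([.5345,-.2795,.12],np.radians(168))
E
```

```text
top 698 [532.5 304.5] 9.6 8.9 seat 540.5 257.2 mate 524.5 351.9
scene 825 [534.7 307.6] 9.9 7.71 seat 543.0 260.3 mate 526.4 354.9
shift [ 1.835 -0.482  0.627] turn [ 0.     0.    -0.295] t 0.9 j6 -0.12
shift [ 1.835 -0.482  0.627] turn [ 0.    -0.     0.705] t 0.9 j6 -0.12
shift [ 1.835 -0.482  0.627] turn [ 0.     0.    -0.795] t 0.9 j6 -0.12
shift [ 1.835 -0.482  0.627] turn [ 0.    -0.     0.205] t 0.9 j6 -0.12
```

```bash
python3 -m inch '[[1,[0.95,-0.25,0],[0,0,0.205]],[1,[0.95,-0.25,0],[0,0,0.205]],[1,[0.95,-0.25,0],[0,0,0.205]],[1,[0.95,-0.25,0],[0,0,0.205]],[1,[0.95,-0.25,0],[0,0,0.205]],[1,[0.95,-0.25,0],[0,0,0.205]],[1,[0.95,-0.25,0],[0,0,0.205]],[1,[0.95,-0.25,0],[0,0,0.205]]]' 60
python3 -c "
from h import *
rel([.5345,-.2795,.13],np.radians(168))"
```

```text
t: 1.57
tcp_pos: [0.3936, -0.3961, 0.2454]
tcp_rot: [3.141, 0.0, -0.206]
contact_force: [-0.7, -0.1, 0.0]
gripper_width: 1.0
finger_force: 0.0
shift [ 0.571 -0.715  0.576] turn [-0.     0.    -0.999] t 1.57 j6 0.86
shift [ 0.571 -0.715  0.576] turn [0.    0.    0.001] t 1.57 j6 0.86
```

```bash
python3 -m inch '[[1,[0.57,-0.715,0.55],[0,0,0]],[1,[0.57,-0.715,0.55],[0,0,0]],[1,[0.57,-0.715,0.55],[0,0,0]],[1,[0.57,-0.715,0.55],[0,0,0]],[1,[0.57,-0.715,0.55],[0,0,0]],[1,[0.57,-0.715,0.55],[0,0,0]],[1,[0.57,-0.715,0.55],[0,0,0]],[1,[0.57,-0.715,0.65],[0,0,0]],[1,[0.57,-0.715,0.75],[0,0,0]],[1,[0.57,-0.715,0.85],[0,0,0]],[1,[0.57,-0.715,0.92],[0,0,0]],[1,[0.57,-0.715,0.92],[0,0,0]]]'
python3 - <<'E'
from h import *
rel([.5345,-.2795,.061],np.radians(168))
a,_,_,_=cam("top");b,_,_,_=cam("scene")
cv2.imwrite("pics/g1.png",np.hstack([cv2.resize(a[180:330,320:470],None,fx=2.6,fy=2.6,interpolation=3),cv2.resize(b[130:280,190:340],None,fx=2.6,fy=2.6,interpolation=3)]))
E
```

```text
t: 2.57
tcp_pos: [0.5318, -0.2813, 0.0595]
tcp_rot: [-3.141, 0.005, -0.211]
contact_force: [-0.2, 0.3, -0.7]
gripper_width: 1.002
finger_force: 0.0
shift [ 0.011 -0.012 -0.008] turn [0.002 0.    1.   ] t 2.57 j6 1.18
shift [ 0.011 -0.012 -0.008] turn [-0.     0.001 -0.   ] t 2.57 j6 1.18
```

View pics/g1.png

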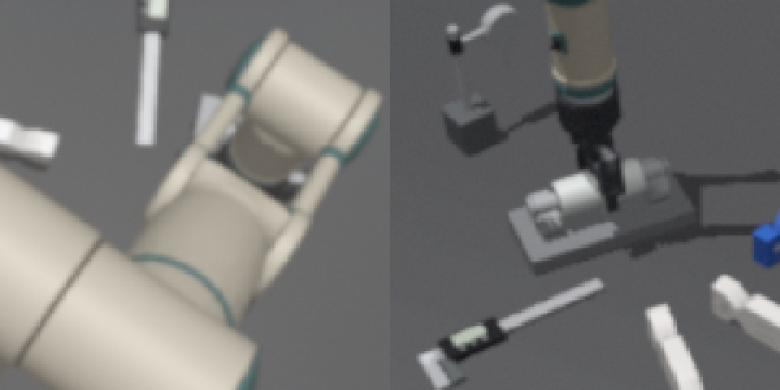

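The fingers straddle the middle of the roller body (right panel, about (610,180)). I'll close and lift.

```bash
python3 -m inch '[[0,[0,0,0],[0,0,0]],[0,[0,0,0],[0,0,0]],[0,[0,0,0],[0,0,0]],[0,[0,0,0],[0,0,0]],[0,[0,0,0],[0,0,0]],[0,[0,0,0],[0,0,0]],[0,[0,0,0],[0,0,0]],[0,[0,0,0],[0,0,0]],[0,[0,0,0],[0,0,0]],[0,[0,0,0],[0,0,0]],[0,[0,0,-0.05],[0,0,0]],[0,[0,0,-0.1],[0,0,0]],[0,[0,0,-0.2],[0,0,0]],[0,[0,0,-0.35],[0,0,0]],[0,[0,0,-0.5],[0,0,0]],[0,[0,0,-0.65],[0,0,0]],[0,[0,0,-0.65],[0,0,0]]]' 70
python3 -c "
from h import *
rel([.5417,.2588,.18],np.radians(9.7))"
```

```text
t: 4.08
tcp_pos: [0.5378, -0.2821, 0.1986]
tcp_rot: [3.136, -0.012, -0.209]
contact_force: [1.6, -0.5, -3.3]
gripper_width: 0.495
finger_force: 72.3
shift [-0.543 -2.65   0.072] turn [ 0.002 -0.003 -0.12 ] t 4.08 j6 1.18
shift [-0.543 -2.65   0.072] turn [-0.005 -0.003  0.88 ] t 4.08 j6 1.18
```

```bash
python3 -m inch '[[0,[-0.2,-0.95,0],[0,0,0]],[0,[-0.2,-0.95,0],[0,0,0]],[0,[-0.2,-0.95,0],[0,0,0]],[0,[-0.2,-0.95,0],[0,0,0]],[0,[-0.2,-0.95,0],[0,0,0]]]'
python3 -m inch '[[0,[-0.2,-0.95,0],[0,0,0]],[0,[-0.2,-0.95,0],[0,0,0]],[0,[-0.2,-0.95,0],[0,0,0]],[0,[-0.2,-0.95,0],[0,0,0]],[0,[-0.2,-0.95,0],[0,0,0]],[0,[-0.2,-0.95,0],[0,0,0]],[0,[-0.2,-0.95,0],[0,0,0]],[0,[-0.2,-0.95,0],[0,0,0]]]'
python3 -c "
from h import *
rel([.5417,.2588,.14],np.radians(9.7))"
```

```text
t: 4.5
tcp_pos: [0.5332, -0.0819, 0.1903]
tcp_rot: [-3.139, 0.003, -0.208]
contact_force: [0.9, -0.8, -4.3]
gripper_width: 0.494
finger_force: 72.6
t: 5.17
tcp_pos: [0.5347, 0.108, 0.1906]
tcp_rot: [3.14, 0.001, -0.208]
contact_force: [0.3, -0.3, -5.0]
gripper_width: 0.491
finger_force: 72.8
shift [-0.122 -0.746  0.252] turn [ 0.    0.   -0.12] t 5.17 j6 1.85
shift [-0.122 -0.746  0.252] turn [ 0.001 -0.001  0.88 ] t 5.17 j6 1.85
```

```bash
python3 -m inch '[[0,[-0.122,-0.746,0.25],[0,0,-0.12]],[0,[-0.122,-0.746,0.25],[0,0,-0.12]],[0,[-0.122,-0.746,0.25],[0,0,-0.12]],[0,[-0.122,-0.746,0.25],[0,0,-0.12]],[0,[-0.122,-0.746,0.25],[0,0,-0.12]],[0,[-0.122,-0.746,0.25],[0,0,-0.12]],[0,[-0.122,-0.746,0.25],[0,0,-0.12]],[0,[-0.122,-0.746,0.25],[0,0,-0.12]],[0,[-0.122,-0.746,0.25],[0,0,-0.12]]]'
python3 - <<'E'
from h import *
rel([.5417,.2588,.046],np.radians(9.7))
ims=[]
for n in("top","scene"):
    im,d,K,T=cam(n);W=cloud(d,K,T)
    np.savez(f"{n}1.npz",im=im,d=d,K=K,T=T)
    for t in("roller_center","rack_seat"): print(n,t,[(np.round(w(T,o["location"]),3).tolist(),round(o["conf"],2)) for o in r.spot_point(n,t)])
    c=np.array([.5417,.2588]);m=(np.hypot(W[...,0]-c[0],W[...,1]-c[1])<.13)&(abs(W[...,2]-.135)<.04)&(W[...,2]>.1)
    v,u=np.nonzero(m);cu,cv_=int(u.mean()),int(v.mean())
    ims.append(cv2.resize(im[cv_-60:cv_+60,cu-60:cu+60],(390,390),interpolation=3));print(n,cu,cv_)
cv2.imwrite("pics/p1.png",np.hstack(ims))
E
```

```text
t: 5.92
tcp_pos: [0.543, 0.2577, 0.1418]
tcp_rot: [3.141, -0.001, 0.165]
contact_force: [-0.0, 0.7, -5.1]
gripper_width: 0.494
finger_force: 73.3
shift [-0.006 -0.007  0.479] turn [ 0.    -0.    -0.001] t 5.92 j6 1.73
shift [-0.006 -0.007  0.479] turn [-0.    -0.     0.999] t 5.92 j6 1.73
top roller_center [([0.538, 0.256, 0.145], 0.41)]
top rack_seat [([0.536, 0.26, 0.053], 0.97)]
top 218 246
scene roller_center [([0.541, 0.259, 0.142], 0.59)]
scene rack_seat [([0.537, 0.307, -0.002], 0.62), ([0.542, 0.258, 0.048], 0.6)]
scene 371 294
```

View pics/p1.png

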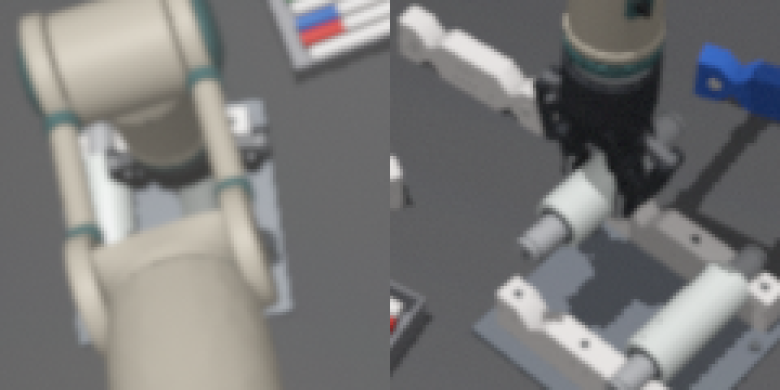

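```bash
python3 - <<'E'
from h import *
D=np.load("scene1.npz");W=cloud(D["d"],D["K"],D["T"]);t=np.radians(9.7);ax=np.array([np.cos(t),np.sin(t)]);ay=np.array([-np.sin(t),np.cos(t)])
X=(W[...,:2]-[.5347,.3076]);x=X@ax*1000;y=X@ay*1000;z=W[...,2]*1000
for nm,y0,zc in(("held",-48,147),("mate",48,52)):
    for part,rad in(("jour",13),("body",23)):
        m=(abs(y-y0)<rad)&(z>zc-5)&(z<zc+rad+4)
        if part=="body": m&=(z>zc+15)
        print(nm,part,m.sum(),np.percentile(x[m],[0,1,3,97,99,100]).round(1))
m=(abs(y+48)<24)&(x>62)&(x<88)&(z>135)&(z<165);print("held journal y",np.percentile(y[m],[2,50,98]).round(1),"z",np.percentile(z[m],[90,98]).round(1))
m=(abs(y-48)<24)&(x>62)&(x<80)&(z>55)&(z<75);print("mate journal y",np.percentile(y[m],[2,50,98]).round(1),"z",np.percentile(z[m],[90,98]).round(1))
E
```

```text
held jour 537 [-1669.2 -1649.6 -1627.1    89.     90.2    91.6]
held body 256 [-1488.2  -556.6  -552.2    53.2    54.     54.9]
mate jour 313 [-1450.  -1449.5 -1447.     91.     91.8    93. ]
mate body 492 [-1455.9 -1449.3 -1443.5    54.2    56.6    74.6]
held journal y [-59.5 -46.2 -38.2] z [158.  159.7]
mate journal y [37.7 50.2 59.9] z [66.3 69.7]
```

Held roller: centred to about 1 mm along the rack, with its axis 5 mm above the TCP. I'll lower it.

```bash
python3 -m inch '[[0,[0.003,-0.005,0.1],[0,0,0]],[0,[0.003,-0.005,0.2],[0,0,0]],[0,[0.003,-0.005,0.3],[0,0,0]],[0,[0.003,-0.005,0.37],[0,0,0]],[0,[0.003,-0.005,0.41],[0,0,0]],[0,[0.003,-0.005,0.43],[0,0,0]],[0,[0.003,-0.005,0.445],[0,0,0]],[0,[0.003,-0.005,0.455],[0,0,0]],[0,[0.003,-0.005,0.465],[0,0,0]],[0,[0.003,-0.005,0.465],[0,0,0]],[0,[0.003,-0.005,0.465],[0,0,0]]]'
```

```text
t: 7.13
tcp_pos: [0.5438, 0.2604, 0.0493]
tcp_rot: [3.141, -0.002, 0.168]
contact_force: [-0.1, -1.5, -1.2]
gripper_width: 0.49
finger_force: 73.8
```

```bash
python3 -m inch '[[0,[0,0,0.005],[0,0,0]],[0,[0,0,0.008],[0,0,0]],[0,[0,0,0.008],[0,0,0]]]'; python3 - <<'E'
from h import *
im,d,K,T=cam("scene");W=cloud(d,K,T)
t=np.radians(9.7);ax=np.array([np.cos(t),np.sin(t)]);ay=np.array([-np.sin(t),np.cos(t)])
X=(W[...,:2]-[.5347,.3076]);x=X@ax*1000;y=X@ay*1000;z=W[...,2]*1000
for y0 in(-48,48):
    m=(abs(y-y0)<20)&(x>62)&(x<88)&(z>54)&(z<80);print(y0,m.sum(),"y",np.percentile(y[m],[2,50,98]).round(1),"z",np.percentile(z[m],[50,90,98]).round(1))
cv2.imwrite("pics/p2.png",cv2.resize(im[250:390,310:450],(560,560),interpolation=3))
E
```

```text
t: 7.38
tcp_pos: [0.5439, 0.2604, 0.049]
tcp_rot: [3.141, -0.003, 0.168]
contact_force: [-2.5, -3.2, 8.4]
gripper_width: 0.498
finger_force: 74.9
-48 80 y [-61.2 -46.  -36.1] z [61.6 65.  66.4]
48 83 y [31.9 49.9 59.7] z [62.  66.4 68.5]
```

View pics/p2.png

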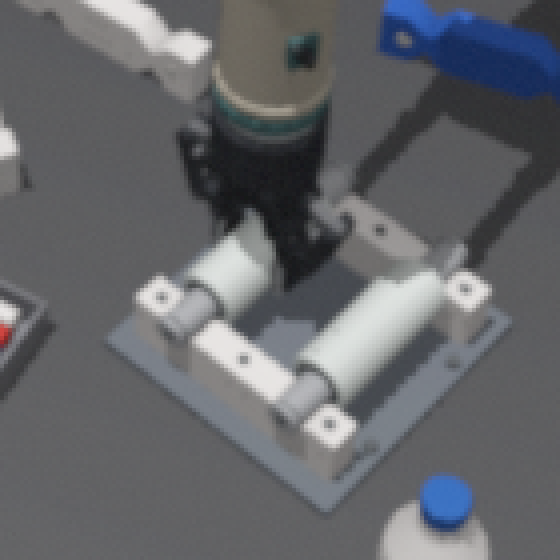

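Seated level with the mate; the force reversed to +8 N. Release and rise.

```bash
python3 -m inch '[[0.6,[0,0,0],[0,0,0]],[0.7,[0,0,0],[0,0,0]],[0.85,[0,0,0],[0,0,0]],[1,[0,0,0],[0,0,0]],[1,[0,0,0],[0,0,0]],[1,[0,0,0],[0,0,0]],[1,[0,0,0],[0,0,0]],[1,[0,0,-0.1],[0,0,0]],[1,[0,0,-0.3],[0,0,0]],[1,[0,0,-0.5],[0,0,0]],[1,[0,0,-0.6],[0,0,0]],[1,[0,0,-0.6],[0,0,0]]]'
python3 -c "
from h import *
rel([.6055,.0005,.14],np.radians(73.7))"
```

```text
t: 8.43
tcp_pos: [0.5462, 0.2617, 0.1725]
tcp_rot: [-3.14, -0.011, 0.168]
contact_force: [0.7, 0.2, 0.3]
gripper_width: 0.998
finger_force: 0.0
shift [0.072 1.338 0.161] turn [ 0.001 -0.004 -0.356] t 8.43 j6 1.73
shift [0.072 1.338 0.161] turn [-0.004 -0.002  0.644] t 8.43 j6 1.73
```

```bash
python3 -m inch '[[1,[0.04,0.95,0],[0,0,-0.356]],[1,[0.04,0.95,0],[0,0,-0.356]],[1,[0.04,0.95,0],[0,0,-0.356]],[1,[0.04,0.95,0],[0,0,-0.356]],[1,[0.04,0.95,0],[0,0,-0.356]],[1,[0.04,0.95,0],[0,0,-0.356]],[1,[0.04,0.95,0],[0,0,-0.356]],[1,[0.04,0.95,0],[0,0,-0.356]],[1,[0.04,0.95,0],[0,0,-0.356]],[1,[0.04,0.95,0],[0,0,-0.356]],[1,[0.04,0.95,0],[0,0,-0.356]],[1,[0.04,0.95,0],[0,0,-0.356]]]'
python3 -c "
from h import *
rel([.6055,.0005,.025],np.radians(73.7))"
```

```text
t: 9.43
tcp_pos: [0.5821, 0.0745, 0.1658]
tcp_rot: [-3.14, 0.0, 1.285]
contact_force: [0.3, 0.0, -0.8]
gripper_width: 1.001
finger_force: 0.0
shift [-0.321  0.218  0.704] turn [-0.  0. -0.] t 9.43 j6 0.29
shift [-0.321  0.218  0.704] turn [0.    0.001 1.   ] t 9.43 j6 0.29
```

```bash
python3 -m inch '[[1,[-0.32,0.218,0.1],[0,0,0]],[1,[-0.32,0.218,0.2],[0,0,0]],[1,[-0.32,0.218,0.3],[0,0,0]],[1,[-0.32,0.218,0.3],[0,0,0]],[1,[-0.32,0.218,0.45],[0,0,0]],[1,[-0.32,0.218,0.58],[0,0,0]],[1,[-0.32,0.218,0.67],[0,0,0]],[1,[-0.32,0.218,0.7],[0,0,0]],[1,[-0.32,0.218,0.7],[0,0,0]],[0,[-0.32,0.218,0.7],[0,0,0]],[0,[-0.32,0.218,0.7],[0,0,0]],[0,[-0.32,0.218,0.7],[0,0,0]],[0,[-0.32,0.218,0.7],[0,0,0]],[0,[-0.32,0.218,0.7],[0,0,0]],[0,[-0.32,0.218,0.7],[0,0,0]],[0,[-0.32,0.218,0.7],[0,0,0]],[0,[-0.32,0.218,0.7],[0,0,0]],[0,[-0.32,0.218,0.7],[0,0,0]]]' 50
python3 -c "
from h import *
rel([.6055,.0005,.025],np.radians(73.7))"
```

```text
t: 10.93
tcp_pos: [0.607, 0.0008, 0.0278]
tcp_rot: [3.14, -0.0, 1.286]
contact_force: [-1.2, 0.5, 5.7]
gripper_width: 0.273
finger_force: 50.7
shift [-0.003 -0.007  0.014] turn [ 0. -0. -0.] t 10.93 j6 0.17
shift [-0.003 -0.007  0.014] turn [-0.    -0.001  1.   ] t 10.93 j6 0.17
```

```bash
python3 -m inch '[[0,[0,0,-0.1],[0,0,0]],[0,[0,0,-0.3],[0,0,0]],[0,[0,0,-0.5],[0,0,0]],[0,[0,0,-0.7],[0,0,0]],[0,[0.4,0,-0.75],[0,0,-0.144]],[0,[0.75,0,-0.75],[0,0,-0.144]],[0,[0.75,0,-0.75],[0,0,-0.144]],[0,[0.75,0,-0.75],[0,0,-0.144]],[0,[0.75,0,-0.75],[0,0,-0.144]],[0,[0.75,0,-0.75],[0,0,-0.144]],[0,[0.75,0,-0.75],[0,0,-0.144]],[0,[0.75,0,-0.75],[0,0,-0.144]]]'
python3 -c "
from h import *
rel([.6046,.3181,.14],np.radians(99.7))"
```

```text
t: 11.93
tcp_pos: [0.6478, 0.1436, 0.176]
tcp_rot: [-3.14, 0.001, 1.737]
contact_force: [-0.4, 0.3, -2.1]
gripper_width: 0.272
finger_force: 49.7
shift [ 0.896 -0.068  0.18 ] turn [-0.001  0.    -0.001] t 11.93 j6 -0.05
shift [ 0.896 -0.068  0.18 ] turn [0.    0.001 0.999] t 11.93 j6 -0.05
```

```bash
python3 -m inch '[[0,[0.895,-0.068,0],[0,0,0]],[0,[0.895,-0.068,0],[0,0,0]],[0,[0.895,-0.068,0],[0,0,0]],[0,[0.895,-0.068,0],[0,0,0]],[0,[0.895,-0.068,0.1],[0,0,0]],[0,[0.895,-0.068,0.18],[0,0,0]],[0,[0.895,-0.068,0.18],[0,0,0]],[0,[0.895,-0.068,0.18],[0,0,0]]]'
cat > q.py <<'E'
from h import *
import sys
def look(zs,pic=None,box=None):
    t=np.radians(9.7);ax=np.array([np.cos(t),np.sin(t)]);ay=np.array([-np.sin(t),np.cos(t)])
    for n,o in(("top",(.5325,.3045)),("scene",(.5347,.3076))):
        im,d,K,T=cam(n);W=cloud(d,K,T);X=W[...,:2]-o;x=X@ax*1000;y=X@ay*1000;z=W[...,2]*1000
        for x0 in(-72,72):
            m=(abs(x-x0)<32)&(abs(y)<110)&(z>zs[0])&(z<zs[1])&(im.min(-1)>120)&(abs(y)>16)
            if m.sum()<10: print(n,x0,m.sum());continue
            P=np.c_[x[m],y[m]].astype(np.float32);(c,s,a)=cv2.minAreaRect(P)
            print(n,x0,m.sum(),"c",np.round(c,1),"sz",np.round(s),"a",round(a,1),"xmed",np.median(x[m]).round(1),"y2-98",np.percentile(y[m],[2,98]).round(1),"z",np.percentile(z[m],[5,50,95]).round(1))
        if n=="scene" and pic: cv2.imwrite(pic,cv2.resize(im[240:390,300:450],(560,560),interpolation=3))
E
python3 -c "
from q import *
rel([.6046,.3181,.082],np.radians(99.7))
look((140,170),'pics/c1.png')"
```

```text
t: 12.6
tcp_pos: [0.6046, 0.3175, 0.1396]
tcp_rot: [-3.139, 0.001, 1.737]
contact_force: [0.2, -0.9, -2.1]
gripper_width: 0.274
finger_force: 49.7
shift [0.004 0.001 0.288] turn [-0.001  0.    -0.001] t 12.6 j6 0.22
shift [0.004 0.001 0.288] turn [0.001 0.001 0.999] t 12.6 j6 0.22
top -72 0
top 72 347 c [70.8 -1.3] sz [170.  28.] a 90.0 xmed 68.2 y2-98 [-85.7  81.7] z [142.2 153.2 160.9]
scene -72 0
scene 72 490 c [71.5 -2.2] sz [174.  28.] a 89.3 xmed 74.9 y2-98 [-85.4  82.8] z [142.8 155.5 162.5]
```

View pics/c1.png

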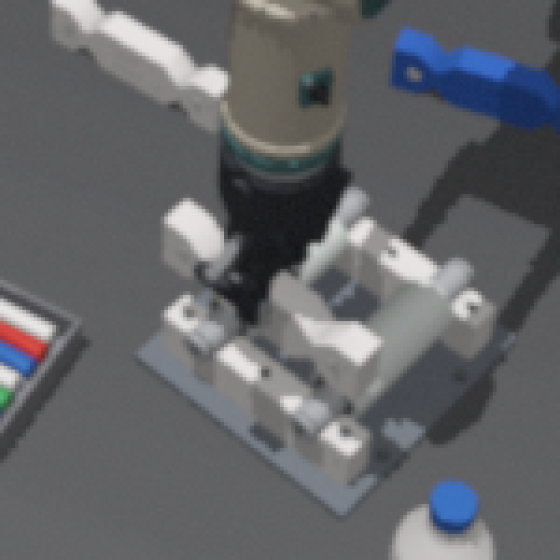

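The bar is square above the far cradle bar, 1–2 mm short in y. I'll correct that and lower it.

```bash
python3 -m inch '[[0,[0.01,0,0.05],[0,0,0]],[0,[0.01,0,0.12],[0,0,0]],[0,[0.01,0,0.19],[0,0,0]],[0,[0.01,0,0.23],[0,0,0]],[0,[0.01,0,0.25],[0,0,0]],[0,[0.01,0,0.265],[0,0,0]],[0,[0.01,0,0.275],[0,0,0]],[0,[0.01,0,0.283],[0,0,0]],[0,[0.01,0,0.283],[0,0,0]],[0,[0.01,0,0.283],[0,0,0]]]'
```

```text
t: 13.53
tcp_pos: [0.6052, 0.3211, 0.0845]
tcp_rot: [3.141, -0.0, 1.739]
contact_force: [-0.3, -0.7, -2.0]
gripper_width: 0.272
finger_force: 49.7
```

```bash
python3 -m inch '[[0,[0,0,0.006],[0,0,0]],[0,[0,0,0.012],[0,0,0]],[0,[0,0,0.012],[0,0,0]],[0,[0,0,0.012],[0,0,0]]]';python3 -m inch '[[0,[0,0,0.004],[0,0,0]],[0,[0,0,0.004],[0,0,0]]]';python3 -c "
from q import *
look((80,112))"
```

```text
t: 13.87
tcp_pos: [0.6055, 0.3207, 0.0828]
tcp_rot: [3.14, 0.0, 1.739]
contact_force: [-0.8, -2.5, 3.9]
gripper_width: 0.275
finger_force: 50.6
t: 14.03
tcp_pos: [0.6057, 0.3206, 0.0826]
tcp_rot: [3.139, 0.001, 1.739]
contact_force: [-0.9, -4.0, 7.5]
gripper_width: 0.275
finger_force: 51.3
top -72 0
top 72 298 c [63.5  1.9] sz [171.  44.] a 89.8 xmed 71.9 y2-98 [-83.   85.4] z [ 83.7  96.2 104.8]
scene -72 1
scene 72 494 c [71.3  0.6] sz [175.  30.] a 89.9 xmed 75.6 y2-98 [-81.7  85.5] z [ 83.   97.4 104.4]
```

```bash
python3 -m inch '[[0.35,[0,0,0],[0,0,0]],[0.45,[0,0,0],[0,0,0]],[0.6,[0,0,0],[0,0,0]],[0.8,[0,0,0],[0,0,0]],[1,[0,0,0],[0,0,0]],[1,[0,0,0],[0,0,0]],[1,[0,0,0],[0,0,0]],[1,[0,0,0],[0,0,0]],[1,[0,0,-0.1],[0,0,0]],[1,[0,0,-0.3],[0,0,0]],[1,[0,0,-0.5],[0,0,0]],[1,[0,0,-0.5],[0,0,0]],[1,[-0.4,0.4,-0.5],[0,0,0]],[1,[-0.95,0.55,-0.5],[0,0,0]],[1,[-0.95,0.55,-0.5],[0,0,0]],[1,[-0.95,0.55,-0.5],[0,0,0]],[1,[-0.95,0.55,-0.5],[0,0,0]],[1,[-0.95,0.55,-0.5],[0,0,0]],[1,[-0.95,0.55,-0.5],[0,0,0]]]'
python3 -c "
from q import *
rel([.478,.008,.14],np.radians(104.2))
look((80,112))"
```

```text
t: 15.72
tcp_pos: [0.7474, 0.1476, 0.1799]
tcp_rot: [3.141, 0.002, 1.734]
contact_force: [0.3, 0.8, -0.0]
gripper_width: 1.0
finger_force: 0.0
shift [-0.47  -1.443  0.199] turn [ 0.     0.001 -0.027] t 15.72 j6 -0.06
shift [-0.47  -1.443  0.199] turn [ 0.001 -0.     0.973] t 15.72 j6 -0.06
top -72 0
top 72 427 c [67.8  4.3] sz [ 37. 162.] a 1.0 xmed 70.9 y2-98 [-73.  83.] z [ 82.8  96.1 103.8]
scene -72 0
scene 72 597 c [65.2 -0.7] sz [ 44. 171.] a 0.5 xmed 76.0 y2-98 [-81.7  83.6] z [ 82.9  96.9 103.7]
```

```bash
python3 -m inch '[[1,[-0.3,-0.92,0],[0,0,0]],[1,[-0.3,-0.92,0],[0,0,0]],[1,[-0.3,-0.92,0],[0,0,0]],[1,[-0.3,-0.92,0],[0,0,0]],[1,[-0.3,-0.92,0],[0,0,0]],[1,[-0.3,-0.92,0],[0,0,0]],[1,[-0.3,-0.92,0],[0,0,0]]]'
python3 -c "
from q import *
rel([.478,.008,.028],np.radians(104.2))"
```

```text
t: 16.4
tcp_pos: [0.5717, 0.0636, 0.1819]
tcp_rot: [3.141, -0.001, 1.74]
contact_force: [0.6, 0.2, -0.2]
gripper_width: 1.001
finger_force: 0.0
shift [-0.196 -0.51   0.769] turn [ 0.    -0.    -0.025] t 16.4 j6 -0.18
shift [-0.196 -0.51   0.769] turn [-0.    -0.001  0.975] t 16.4 j6 -0.18
```

```bash
python3 -m inch '[[1,[-0.196,-0.51,0.1],[0,0,-0.025]],[1,[-0.196,-0.51,0.2],[0,0,-0.025]],[1,[-0.196,-0.51,0.3],[0,0,-0.025]],[1,[-0.196,-0.51,0.3],[0,0,-0.025]],[1,[-0.196,-0.51,0.45],[0,0,-0.025]],[1,[-0.196,-0.51,0.6],[0,0,-0.025]],[1,[-0.196,-0.51,0.72],[0,0,-0.025]],[1,[-0.196,-0.51,0.765],[0,0,-0.025]],[1,[-0.196,-0.51,0.765],[0,0,-0.025]],[0,[-0.196,-0.51,0.765],[0,0,-0.025]],[0,[-0.196,-0.51,0.765],[0,0,-0.025]],[0,[-0.196,-0.51,0.765],[0,0,-0.025]],[0,[-0.196,-0.51,0.765],[0,0,-0.025]],[0,[-0.196,-0.51,0.765],[0,0,-0.025]],[0,[-0.196,-0.51,0.765],[0,0,-0.025]],[0,[-0.196,-0.51,0.765],[0,0,-0.025]],[0,[-0.196,-0.51,0.765],[0,0,-0.025]],[0,[-0.196,-0.51,0.765],[0,0,-0.025]]]' 50
python3 -c "
from q import *
rel([.4626,.2939,.17],np.radians(99.7))"
```

```text
t: 17.9
tcp_pos: [0.4804, 0.0063, 0.029]
tcp_rot: [3.14, 0.001, 1.817]
contact_force: [-0.9, 1.2, 5.3]
gripper_width: 0.273
finger_force: 50.6
shift [ 1.416  0.266 -0.706] turn [0.001 0.    0.024] t 17.9 j6 -0.38
shift [ 1.416  0.266 -0.706] turn [-0.     0.001 -0.976] t 17.9 j6 -0.38
```

```bash
python3 -m inch '[[0,[0,0,-0.1],[0,0,0]],[0,[0,0,-0.3],[0,0,0]],[0,[0,0,-0.5],[0,0,0]],[0,[0,0,-0.7],[0,0,0]],[0,[0.4,0.1,-0.7],[0,0,0.024]],[0,[0.75,0.14,-0.7],[0,0,0.024]],[0,[0.75,0.14,-0.7],[0,0,0.024]],[0,[0.75,0.14,-0.7],[0,0,0.024]],[0,[0.75,0.14,-0.7],[0,0,0.024]],[0,[0.75,0.14,-0.7],[0,0,0.024]],[0,[0.75,0.14,-0.7],[0,0,0.024]]]'
python3 -c "
from q import *
rel([.4626,.2939,.14],np.radians(99.7))"
```

```text
t: 18.82
tcp_pos: [0.4698, 0.1582, 0.1676]
tcp_rot: [-3.141, 0.001, 1.742]
contact_force: [0.5, -0.0, -1.7]
gripper_width: 0.269
finger_force: 49.8
shift [0.675 0.081 0.137] turn [-0.     0.     0.001] t 18.82 j6 0.01
shift [0.675 0.081 0.137] turn [-0.    -0.    -0.999] t 18.82 j6 0.01
```

```bash
python3 -m inch '[[0,[0.675,0.08,0],[0,0,0]],[0,[0.675,0.08,0],[0,0,0]],[0,[0.675,0.08,0],[0,0,0]],[0,[0.675,0.08,0.07],[0,0,0]],[0,[0.675,0.08,0.135],[0,0,0]],[0,[0.675,0.08,0.135],[0,0,0]],[0,[0.675,0.08,0.135],[0,0,0]]]'
python3 -c "
from q import *
rel([.4626,.2939,.083],np.radians(99.7))
look((140,170),'pics/c2.png')"
```

```text
t: 19.4
tcp_pos: [0.4628, 0.2929, 0.14]
tcp_rot: [-3.139, 0.001, 1.74]
contact_force: [-0.3, -0.6, -3.4]
gripper_width: 0.274
finger_force: 49.8
shift [0.005 0.001 0.285] turn [-0.001  0.     0.   ] t 19.4 j6 0.27
shift [0.005 0.001 0.285] turn [-0.001 -0.001 -1.   ] t 19.4 j6 0.27
top -72 326 c [-72.8   2.8] sz [ 27. 171.] a 0.5 xmed -74.2 y2-98 [-81.6  86.3] z [142.4 153.1 161.4]
top 72 0
scene -72 437 c [-73.1   1.4] sz [ 31. 172.] a 0.5 xmed -69.2 y2-98 [-79.9  86.1] z [142.7 155.5 161.5]
scene 72 0
```

View pics/c2.png

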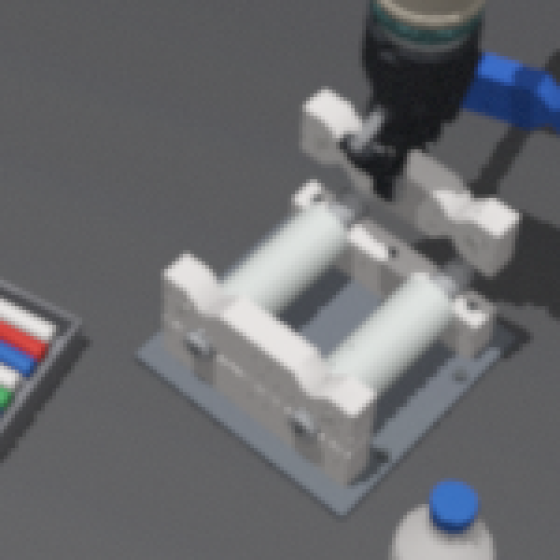

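The far bar is seated with its notches over both journals. The near bar is square, about 2 mm long in y. Correct and lower.

```bash
python3 -m inch '[[0,[-0.007,0.003,0.05],[0,0,0]],[0,[-0.007,0.003,0.12],[0,0,0]],[0,[-0.007,0.003,0.19],[0,0,0]],[0,[-0.007,0.003,0.23],[0,0,0]],[0,[-0.007,0.003,0.25],[0,0,0]],[0,[-0.007,0.003,0.265],[0,0,0]],[0,[-0.007,0.003,0.272],[0,0,0]],[0,[-0.007,0.003,0.28],[0,0,0]],[0,[-0.007,0.003,0.285],[0,0,0]],[0,[-0.007,0.003,0.285],[0,0,0]],[0,[-0.007,0.003,0.285],[0,0,0]]]'
```

```text
t: 20.42
tcp_pos: [0.4646, 0.293, 0.085]
tcp_rot: [3.14, 0.001, 1.742]
contact_force: [-0.9, -3.5, 4.9]
gripper_width: 0.272
finger_force: 50.7
```

```bash
python3 -m inch '[[0,[0,0,0.004],[0,0,0]],[0,[0,0,0.007],[0,0,0]],[0,[0,0,0.007],[0,0,0]]]'; python3 -c "
from q import *
look((80,112))"
```

```text
t: 20.67
tcp_pos: [0.4647, 0.2928, 0.0847]
tcp_rot: [3.139, 0.001, 1.742]
contact_force: [-3.2, -4.6, 12.5]
gripper_width: 0.275
finger_force: 52.0
top -72 321 c [-71.4   2.5] sz [ 27. 172.] a 0.5 xmed -72.6 y2-98 [-82.5  85.5] z [ 83.1  96.8 105.1]
top 72 299 c [71.9 -0.1] sz [ 28. 170.] a 0.0 xmed 73.6 y2-98 [-84.4  81.7] z [ 83.   96.1 104.8]
scene -72 444 c [-66.2   2.4] sz [ 40. 170.] a 0.2 xmed -66.3 y2-98 [-81.2  86. ] z [ 83.   98.3 105.2]
scene 72 598 c [72.2 -1.2] sz [174.  30.] a 89.2 xmed 75.8 y2-98 [-81.9  83.9] z [ 84.2  96.9 103.4]
```

The near bar sits about 1 mm high with a side force in −y, so I'll slide it 1.5 mm to −y.

```bash
python3 -m inch '[[0,[-0.004,0,-0.003],[0,0,0]],[0,[-0.01,0,-0.003],[0,0,0]],[0,[-0.01,0,0],[0,0,0]],[0,[-0.01,0,0.003],[0,0,0]],[0,[-0.01,0,0.003],[0,0,0]]]'
```

```text
t: 21.18
tcp_pos: [0.4649, 0.291, 0.083]
tcp_rot: [3.14, 0.001, 1.742]
contact_force: [-0.9, -3.8, 9.3]
gripper_width: 0.274
finger_force: 51.5
```

Now at z = 0.083, which is the seat height. Release and retreat.

```bash
python3 -m inch '[[0.35,[0,0,0],[0,0,0]],[0.45,[0,0,0],[0,0,0]],[0.6,[0,0,0],[0,0,0]],[0.8,[0,0,0],[0,0,0]],[1,[0,0,0],[0,0,0]],[1,[0,0,0],[0,0,0]],[1,[0,0,0],[0,0,0]],[1,[0,0,0],[0,0,0]],[1,[0,0,-0.1],[0,0,0]],[1,[0,0,-0.3],[0,0,0]],[1,[0,0,-0.6],[0,0,0]],[1,[0,0,-0.8],[0,0,0]],[1,[-0.5,0,-0.8],[0,0,0]],[1,[-0.95,0,-0.8],[0,0,0]],[1,[-0.95,0,-0.8],[0,0,0]],[1,[-0.95,0,-0.8],[0,0,0]],[1,[-0.95,0,-0.8],[0,0,0]],[1,[-0.95,0,-0.8],[0,0,0]],[1,[-0.95,0,-0.8],[0,0,0]]]'
python3 -c "
from q import *
look((80,112),'pics/f.png')"
```

```text
t: 22.77
tcp_pos: [0.4967, 0.103, 0.242]
tcp_rot: [3.141, -0.0, 1.739]
contact_force: [0.2, 0.3, -0.0]
gripper_width: 0.999
finger_force: 0.0
top -72 406 c [-65.3   7.8] sz [ 41. 154.] a 2.0 xmed -72.1 y2-98 [-66.   82.5] z [ 82.9  95.8 103.7]
top 72 435 c [66.7  4.4] sz [163.  38.] a 88.8 xmed 70.7 y2-98 [-73.9  82.8] z [ 82.6  95.9 104.7]
scene -72 558 c [-69.2  -0.7] sz [ 38. 171.] a 2.2 xmed -66.8 y2-98 [-82.7  83.3] z [ 82.5  96.5 103.9]
scene 72 615 c [64.5 -0.6] sz [173.  44.] a 89.8 xmed 75.8 y2-98 [-82.8  83.7] z [ 82.4  96.7 103.2]
```

View pics/f.png

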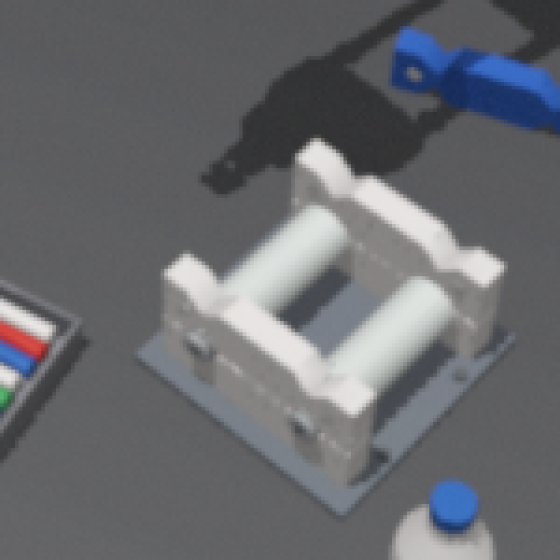

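Both bars sit squarely above the cradle bars at equal height, with their notches over the journals, and the arm is clear.

```bash
python3 -c "
from station import r
print(r.sign_off())"
```

```text
the job is handed in; nothing more can be done
None
```

The job is done and handed in at about 23 s: the roller lies in the empty rack cradles, both white chock bars are seated over the journals at the two ends, and I moved nothing else.

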